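Hang the washed holster back on the butcher's rail

TASK

Take the blue twin-pocket holster out of the drain rack and stand it upright on the middle of the black drip mat, letting go of it there, so that you can take it again from its other two sides. Then hang it astride the rail in the empty bay with the green floor plate, fully down on the bar and square to it. Set it down gently without dropping it, and leave the other things as they are.

Things in the scene. Friction and masses are not known exactly. Their poses are not given: they have to be found in the camera images.
- holster_mid (a point): Centre, half-way up, of the blue holster: a stiff plastic upside-down U, 140 tall, 0.2 to 0.45 kg, upright at the start. z up, x across its slot, y along it; same either way round. Below: two pockets 85 tall, 60 long (y), 16 thick (x), 60 over all in x, with a 28 wide slot between, open below and at both y ends; slot ceiling 15 mm above this point.
- holster_grip (a point): Centre of the holster's upper part, 42 mm above its middle: a solid grip block 50 (x) by 56 (y) by 55 tall, same axes. It can be gripped across x or across y, where there is room.
- rack: Steel drain rack, fixed; origin under the centre of its base, 180 (x) by 150 (y), 12 thick. Cutting boards 130 long (y) stand on it on edge, up to 160 mm above the table. The holster stands in the 70 wide gap between the inner boards, up to 15 mm off the middle along y, its x along the rack's x: only 10 mm free beside the grip block in x, open at both y ends.
- mat: Black rubber drip mat with a yellow edge, fixed, 150 by 150 and 4 thick; origin under its centre. The holster is stood near its middle (within 45 mm) and let go.
- station: Hanging station, fixed; origin under the centre of its grey base (130 in x, 270 in y, 10 thick). A steel bar 16 wide, 16 high runs along y above it, top 120 mm above the table. Four divider plates, 6 thick, 80 long in x, 182 high, at y = -123, -41, 41, 123 make three bays 76 clear. A hung holster has 10 mm free beside its grip block in y; both x sides are open.
- bay (a point): Middle of the empty bay, on the top face of the bar (120 mm above the table); y runs along the bar, x across it. A green plate lies on the station's base under this bay. When hung the holster's centre is 15 mm below this point.
- hung_a: White holster of the same shape, hung loose in another bay (origin at the centre of its underside, 35 mm above the table): leave alone.
- hung_b: Red holster of the same shape, hung loose in another bay (origin at the centre of its underside, 35 mm above the table): leave alone.
- sanitiser: Loose bottle, 60 across, 190 tall, beyond the mat; origin at the centre of its underside.
- bowl: Loose steel bowl, 100 across, 45 tall; origin at the centre of its underside.
- tin: Loose tin, 72 across, 80 tall; origin at the centre of its underside.
- brush: Loose brush lying on the table, near the robot, about 220 long and under 40 high; origin under its middle.
- tub: Loose open orange tub, 100 by 80, 55 tall; origin at the centre of its underside.

How it is judged:
By the outcome, as a careful person would: the job done as asked, in the order asked, and still so for the second after the job is handed in, with the robot touching nothing.
It also fails if it takes over 58 s, if anything falls off the work surface, if the arm or the gripper's body presses on something with over 40 N, if the wrist force passes 120 N, or if a joint passes its speed limit or range.

ROBOT

A 6-joint arm with a two-finger parallel gripper is mounted at the origin on the work surface. World frame = base frame: x ahead of the robot, y to its left, z up, the work surface at z = 0. Lengths are in mm, angles in rad, forces in N, time in s.
With the tool pointing down it reaches from about 350 to 875 mm from the base axis. Payload 4.2 kg.
Tool frame: the origin (TCP) lies on the mounting face of the last link; the fingertips stand 173 mm ahead of it and the grasp point (between the pads) lies 155 mm ahead of it; z points along the fingers, y is the direction in which the jaws open and shut (so a half turn about z gives the same grasp; the last joint's range is limited). The gripper opens to 85 mm and grips with 20 to 120 N. Pads are 22 mm wide; open, the fingers measure 114 mm over their backs; the gripper's body (76 mm by 85 mm) begins 54 mm behind the grasp point. The pads swing forward as they close: fully open they stand 13 mm farther back than shut.
Start: joints at [-0.942, 0.385, 0.008, 0, -1.194, -0.259], TCP at [225.907, -582.723, 404.712] pointing down, gripper open.
Joint ranges: [-3.14, 3.14], [-1.21, 2.06], [-1.07, 1.41], [-3.16, 2.05], [-2.99, -0.16], [-3.1, 3.1]. Speed limits (rad/s): [2.79, 2.79, 3.14, 3.14, 3.14, 3.14].

INTERFACE

Orientations are given as a unit quaternion [x, y, z, w].
In Python, from bench import arm gives the robot as it stands. The module is installed in compiled form; this text tells all that it offers.
- The arm moves only by the tool play_rows, never from a script. Its argument "moves" is a list of rows, each a list of 3 entries, a list of its own where there are three numbers: the shift along the world's x, y, z in units of 30 cm (1.0 is 30 cm), then the turn about the world's z in units of 30 degrees (1.0 is 30 degrees), then the gripper's target within -1 to 1 (shut at 1, half-way at 0, fully open at -1). In form: [[[x, y, z], turn, jaw], ...]. A call has 1 to 12 rows; each row is the pose to reach, as a shift and turn from the pose measured when the call began; what a row does not reach only later rows make up. A row lasts 1/8 s, in which the tool goes at most 62.5 mm and 10.7 degrees, less where a joint would pass 70% of its speed; a pose out of reach is approached as far as the arm can. A call with a number of a shift or a turn outside -1 to 1 is refused whole. A call with a gripper value outside its range is refused whole. The fingers move at their own pace and stop on an object; the grip force is fixed at half the most. Time passes only in rows, so rows that repeat a pose let the fingers close. It gives the time, the measured TCP pose, the force and the opening at its end, in the units of the state.
- arm.read_state(): the state, without advancing time (a new reading comes with each control period).
- arm.get_image(name): name is "scene" or "side" or "wrist"; returns a dict with "pixels" (480x640x3 uint8, red, green, blue), "vfov" (degrees; the focal length in pixels is half the picture's height over the tangent of half this angle, whatever the lens; pixels are square), "cx", "cy" (the principal point, pixels), "xyz" and "rotation" of the camera in the world. Camera axes: x right, y up, looking along -z (the intrinsics and any distortion apply to the point x, -y, -z); pixel columns grow to the right and rows downward; lengths in mm; the calibration is good to about 2 mm. A picture is of the moment at which its call begins. There is no depth.
- arm.job_done(): hands the job in, once; it reports no verdict.
Trained networks look in a picture, given as the dict that the camera call returned (one of the last four; its "shot" number tells which), for a name from the list of things; names that differ only in an ending like _2 or _b are one class to them, and where a whole thing is asked for, a point or a joint stands for the part that bears it (a point fixed in the world has none). Each returns a list of dicts, best first, with "conf" (0 to 1); they miss things now and then, are a little off and sometimes report something else, mostly with a low value. They report only what shows in the picture. A call takes as long as a camera call.
- arm.look_for(name, picture): "centre" ([x, y, z] in mm, in world coordinates, good to about 4 mm: the middle of the surface that is visible of it).
The state is a dict: "clock": time; "joints": joint angles; "joint_vel": joint speeds; "joint_efforts": joint torques, N m; "position": TCP position; "ee_rot": TCP orientation; "contact_force": force on the tool from outside, world axes, zero at the start; "wrist_torque": the same for the moment, N m; "gripper_width": finger opening in mm.
Only numpy, scipy, OpenCV 4.12 (cv2) and the standard library are available. Lean on these libraries where they do the work, as an engineer would, in place of code of your own. Each camera call takes 0.05 s, during which the arm holds its last target.

## Working session

There is one attempt and no reset: what is moved stays moved. The work goes in short steps, Python scripts to look and compute and a tool call to move; the robot and the scene stay as the last step left them, time stands still between calls to the robot, and variables do not carry over. Pictures are saved under pics/ and viewed, and the job is handed in when it is done.

Besides the shell and the picture viewer there is one more tool, called in YAML: its name, and indented under it one key for each argument. play_rows: Moves the arm, as the interface text tells. Shifts and turns lie within -1 to 1; 1 stands for 30 cm of shift or 30 degrees of turn. Its arguments: {"type":"object","properties":{"moves":{"type":"array"}},"required":["moves"]}

```bash
mkdir -p pics
cat > h.py <<'E'
from bench import arm
import numpy as np, cv2
def shot(n,f):
    p=arm.get_image(n); cv2.imwrite('pics/'+f,p['pixels'][:,:,::-1]); return p
E
python3 - <<'E'
from h import *
print(arm.read_state())
for n in ['scene','side','wrist']:
    p=shot(n,n+'0.png'); print(n,{k:p[k] for k in p if k!='pixels'})
    for t in ['holster_mid','holster_grip','rack','mat','station','bay','hung_a','sanitiser','bowl','tin','brush','tub']:
        for d in arm.look_for(t,p)[:3]: print(t,np.round(d['centre'],0),round(d['conf'],2))
E
```

```text
{'clock': 0.0, 'joints': array([-9.42402949e-01,  3.85564822e-01,  6.65161798e-03, -5.12023309e-04,
       -1.19397207e+00, -2.58553564e-01]), 'joint_vel': array([ 5.17633324e-04,  1.08584899e-04,  5.35327936e-05,  4.25258884e-04,
        3.30296524e-04, -2.44240086e-04]), 'joint_efforts': array([ 3.26050631e-04, -3.92287660e+01,  1.88401437e+01,  4.18611601e+00,
       -4.54950452e-03,  9.54794473e-06]), 'position': array([ 225.85618737, -582.55473608,  403.62433788]), 'ee_rot': array([-1.83774858e-01,  9.82967779e-01,  1.04553732e-03, -2.33228825e-04]), 'contact_force': array([ 0.26621204,  0.00965991, -0.01887201]), 'wrist_torque': array([ 0.01588187, -0.02662639, -0.03952245]), 'gripper_width': 85.39937244430602}
scene {'vfov': 47.257141382061434, 'cx': 321.1541488269736, 'cy': 236.96523567929106, 'xyz': array([1515.63448834, -225.8522745 ,  823.91185664]), 'rotation': array([0.36044379, 0.28998429, 0.54046332, 0.70277222]), 'shot': 1}
holster_mid [530. 249. 149.] 0.95
holster_grip [526. 254. 151.] 0.73
holster_grip [332. 233.  68.] 0.41
rack [591. 248.  89.] 0.65
mat [536.  28. 
[... 637 characters left out ...]
ation [ 488. -204.   99.] 0.76
bay [ 472. -363.   13.] 0.63
bay [310. 268.  76.] 0.21
hung_a [ 497. -283.  174.] 0.92
hung_a [ 490. -202.  171.] 0.76
sanitiser [690. -17.  96.] 0.58
sanitiser [ 313. -328.   32.] 0.34
bowl [ 313. -328.   32.] 0.78
tin [307. 268.  79.] 0.71
tin [537. 294. 138.] 0.28
brush [380.  43.  13.] 0.7
tub [764. 152.  29.] 0.67
tub [ 491. -200.  172.] 0.51
wrist {'vfov': 58.23157367207024, 'cx': 328.3396430381283, 'cy': 234.9765277628099, 'xyz': array([ 154.04217269, -611.50543123,  373.7620263 ]), 'rotation': array([-0.08742968, -0.12669418,  0.81525748,  0.55826506]), 'shot': 3}
station [ 451. -386.    5.] 0.58
bay [ 461. -372.   11.] 0.69
bowl [ 294. -286.   24.] 0.8
```

View pics/scene0.png

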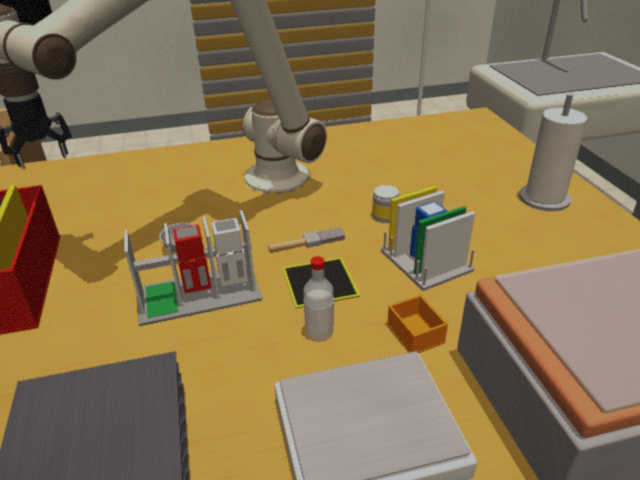

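View pics/side0.png

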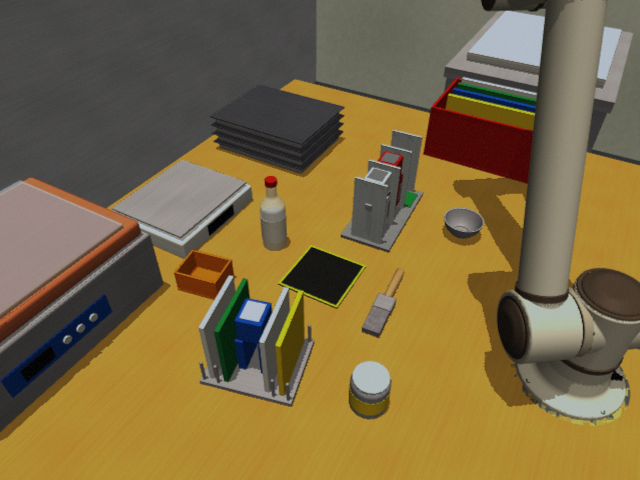

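View pics/wrist0.png

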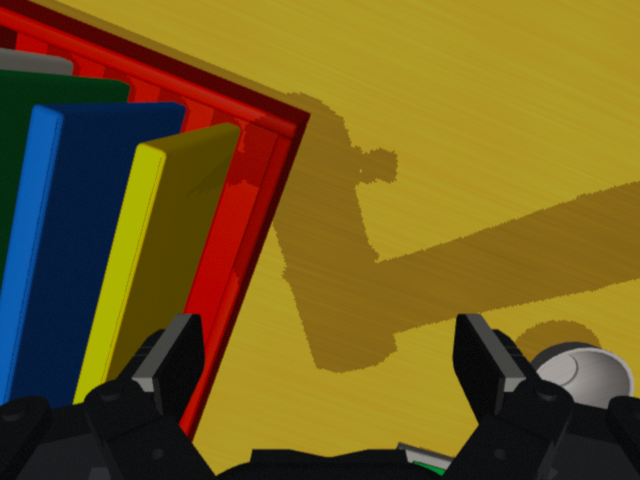

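```bash
cat >> h.py <<'E'
from scipy.spatial.transform import Rotation as R
def ray(p,u,v):
    f=240/np.tan(np.radians(p['vfov'])/2)
    d=np.array([(u-p['cx'])/f,-(v-p['cy'])/f,-1.]); return R.from_quat(p['rotation']).apply(d)
def onz(p,u,v,z):
    d=ray(p,u,v); o=np.array(p['xyz']); return o+d*(z-o[2])/d[2]
def proj(p,X):
    f=240/np.tan(np.radians(p['vfov'])/2)
    c=R.from_quat(p['rotation']).inv().apply(np.atleast_2d(X)-np.array(p['xyz']))
    return np.c_[p['cx']+f*c[:,0]/-c[:,2],p['cy']-f*c[:,1]/-c[:,2]]
def crop(p,x0,y0,x1,y1,f):
    s=min(800/(x1-x0),600/(y1-y0)); im=p['pixels'][y0:y1,x0:x1,::-1]
    cv2.imwrite('pics/'+f,cv2.resize(im,(int((x1-x0)*s),int((y1-y0)*s)),interpolation=cv2.INTER_CUBIC)); print(f,s)
E
python3 - <<'E'
from h import *
import pickle
ps={n:arm.get_image(n) for n in ['scene','side']}
pickle.dump(ps,open('ps.pkl','wb'))
for u,v in [(285,267),(341,260),(357,292),(297,304)]: print(onz(ps['scene'],u,v,4).round(0))
for u,v in [(313,248),(365,264),(331,304),(280,277)]: print(onz(ps['side'],u,v,4).round(0))
crop(ps['scene'],370,175,490,295,'sr.png');crop(ps['scene'],120,200,280,320,'ss.png')
crop(ps['side'],190,265,330,405,'dr.png');crop(ps['side'],330,120,450,260,'ds.png')
E
```

```text
[472. -65.   4.]
[482.  74.   4.]
[608.  75.   4.]
[611. -65.   4.]
[606. -66.   4.]
[471. -77.   4.]
[481.  73.   4.]
[622.  58.   4.]
sr.png 5.0
ss.png 5.0
dr.png 4.285714285714286
ds.png 4.285714285714286
```

View pics/sr.png

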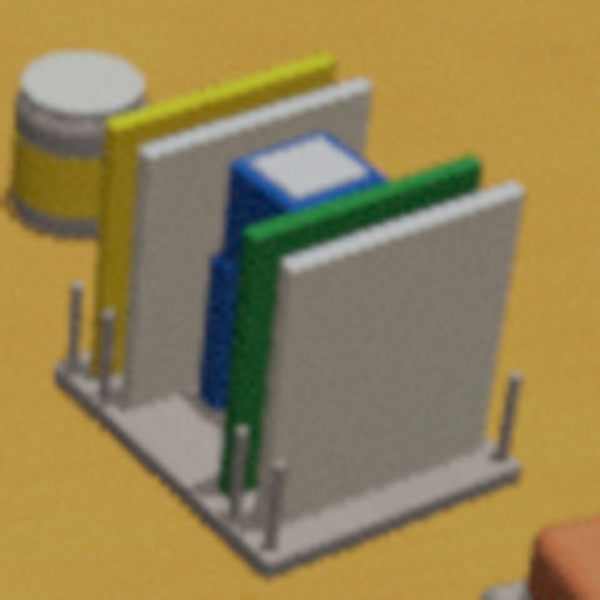

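View pics/ss.png

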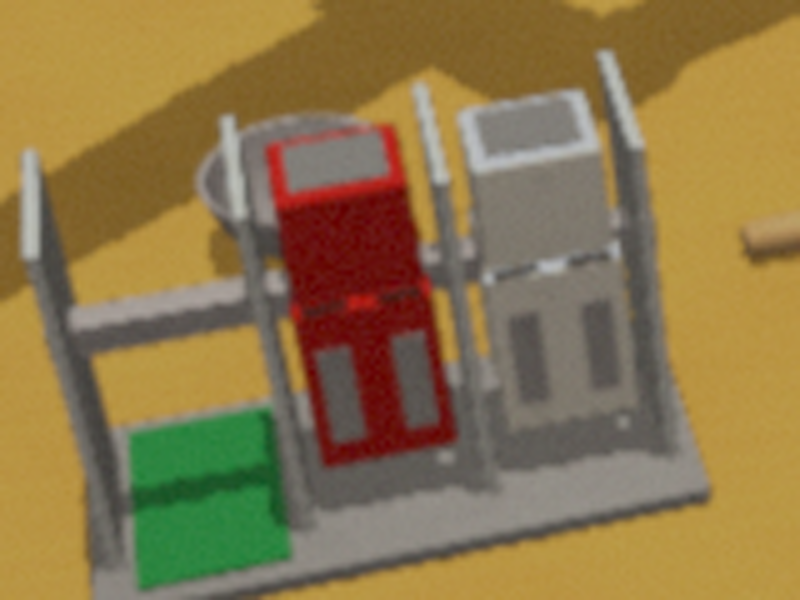

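View pics/dr.png

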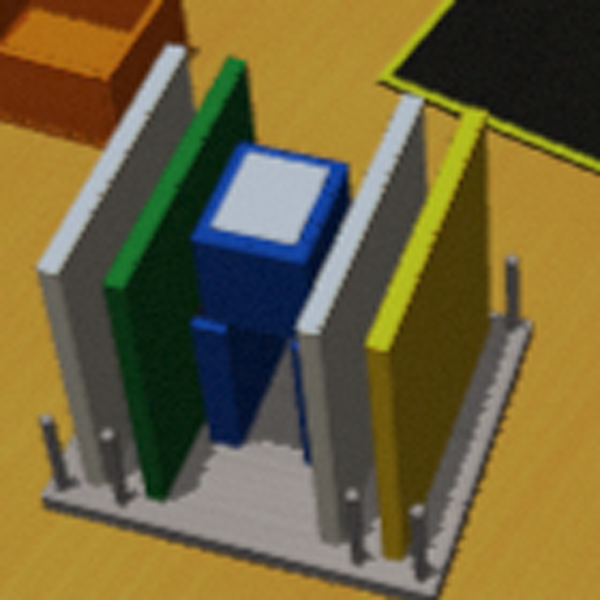

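View pics/ds.png

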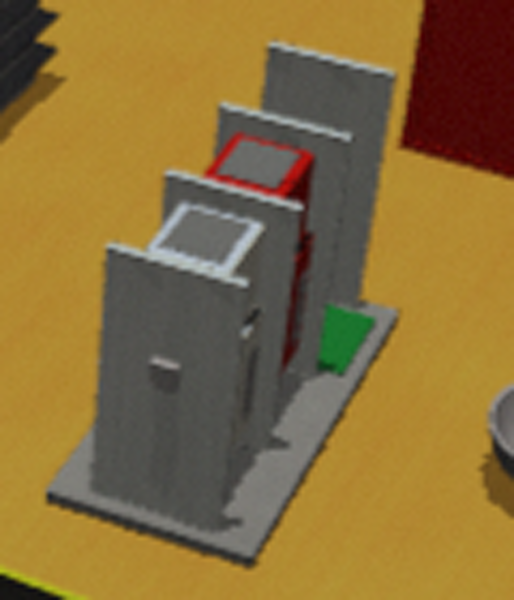

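Run:
```python
from h import *
import pickle
from scipy.optimize import least_squares
ps=pickle.load(open('ps.pkl','rb'))
S,D=ps['scene'],ps['side']
def show(nm,p,pts,z,off,s):
    for u,v in pts: print(nm,onz(p,off[0]+u/s,off[1]+v/s,z).round(0))
show('rackS',S,[(60,372),(270,565),(520,468)],12,(370,175),5)
show('rackD',D,[(45,497),(437,590),(530,325)],12,(190,265),30/7)
show('statS',S,[(95,595),(708,490)],10,(120,200),5)
show('statD',D,[(50,495),(250,560),(398,312)],10,(330,120),30/7)
show('holtopS',S,[(232,162),(322,132),(385,178)],152,(370,175),5)
show('holtopD',D,[(193,237),(245,145),(348,165),(302,262)],152,(190,265),30/7)
show('gplateS',S,[(130,432),(140,585),(290,555)],11,(120,200),5)
show('divtopS',S,[(28,152),(32,258),(228,118),(236,218),(420,86),(442,182),(605,52),(635,148)],182,(120,200),5)
show('divtopD',D,[(108,248),(245,284),(165,174),(300,207),(220,106),(350,137),(268,45),(393,75)],182,(330,120),30/7)
```

```text
rackS [478. 181.  12.]
rackS [644. 223.  12.]
rackS [610. 365.  12.]
rackD [599. 367.  12.]
rackD [428. 322.  12.]
rackD [462. 183.  12.]
statS [ 574. -405.   10.]
statS [ 577. -139.   10.]
statD [ 563. -136.   10.]
statD [ 439. -141.   10.]
statD [ 451. -410.   10.]
holtopS [524. 242. 152.]
holtopS [510. 293. 152.]
holtopS [556. 304. 152.]
holtopD [548. 306. 152.]
holtopD [559. 255. 152.]
holtopD [515. 243. 152.]
holtopD [503. 295. 152.]
gplateS [ 466. -391.   11.]
gplateS [ 573. -386.   11.]
gplateS [ 571. -323.   11.]
divtopS [ 485. -399.  182.]
divtopS [ 565. -395.  182.]
divtopS [ 482. -317.  182.]
divtopS [ 559. -316.  182.]
divtopS [ 479. -235.  182.]
divtopS [ 556. -232.  182.]
divtopS [ 473. -154.  182.]
divtopS [ 552. -152.  182.]
divtopD [ 542. -148.  182.]
divtopD [ 466. -153.  182.]
divtopD [ 547. -229.  182.]
divtopD [ 469. -236.  182.]
divtopD [ 550. -312.  182.]
divtopD [ 472. -318.  182.]
divtopD [ 554. -393.  182.]
divtopD [ 475. -397.  182.]
```

Run:
```python
from h import *
p=arm.get_image('wrist'); T=arm.read_state()['position']
for u,v in [(320,240),(320,0),(320,479),(0,240),(639,240)]: print(onz(p,u,v,120).round(0)-T.round(0))
```

```text
[   9.   -3. -285.]
[-116.  -51. -285.]
[ 186.   65. -285.]
[  81. -188. -285.]
[ -63.  181. -285.]
```

play_rows:
  moves:
    - [[0.91,0.78,0.2],0,-1]
    - [[0.91,0.78,0.2],0,-1]
    - [[0.91,0.78,0.2],0,-1]
    - [[0.91,0.78,0.2],0,-1]
    - [[0.91,0.78,0.2],0,-1]
    - [[0.91,0.78,0.2],0,-1]
    - [[0.91,0.78,0.2],0,-1]
    - [[0.91,0.78,0.2],0,-1]

```text
clock: 3.1
position: [498.9, -348.6, 464.5]
ee_rot: [-0.184, 0.983, 0.0, -0.0]
contact_force: [0.9, -0.2, -0.1]
gripper_width: 85.2
```

Run:
```python
from h import *
import pickle
p=shot('wrist','w1.png'); pickle.dump(p,open('w1.pkl','wb'))
for t in ['bay','hung_a','station']:
  for d in arm.look_for(t,p)[:3]: print(t,np.round(d['centre'],0),round(d['conf'],2))
print(arm.read_state()['position'],np.abs(arm.read_state()['joint_vel']).max())
```

```text
bay [ 500. -360.   15.] 0.78
hung_a [ 502. -283.  176.] 0.81
hung_a [ 497. -196.  175.] 0.58
station [ 484. -275.  121.] 0.75
[ 498.00156141 -349.55536449  464.62976603] 0.004026848684678097
```

View pics/w1.png

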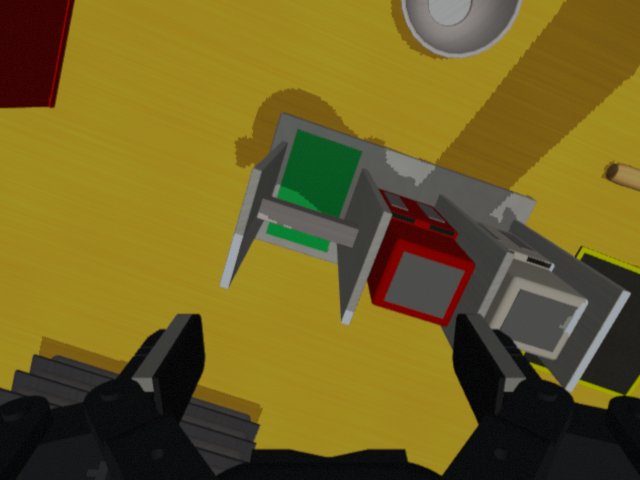

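Run:
```python
from h import *
import pickle
p=pickle.load(open('w1.pkl','rb'))
crop(p,210,100,410,250,'w1a.png');crop(p,210,190,410,340,'w1b.png');crop(p,370,180,640,382,'w1c.png')
```

```text
w1a.png 4.0
w1b.png 4.0
w1c.png 2.962962962962963
```

View pics/w1a.png

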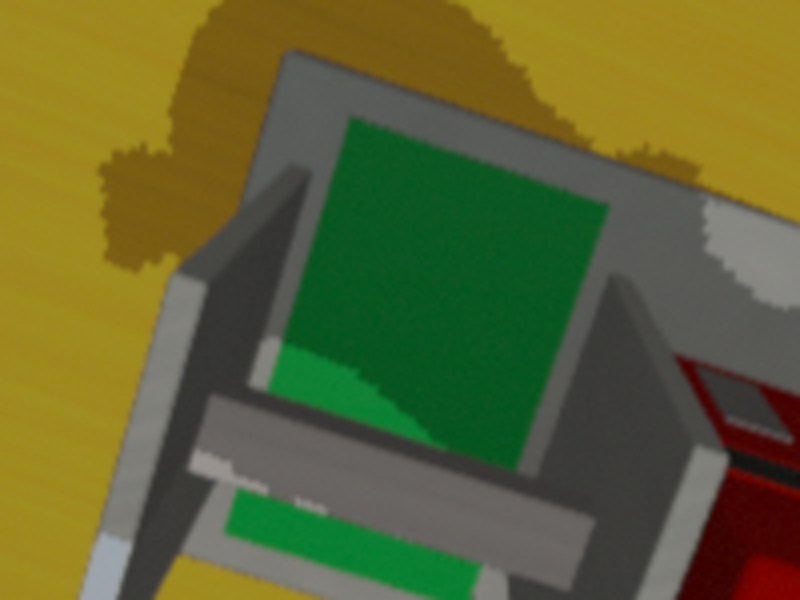

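View pics/w1b.png

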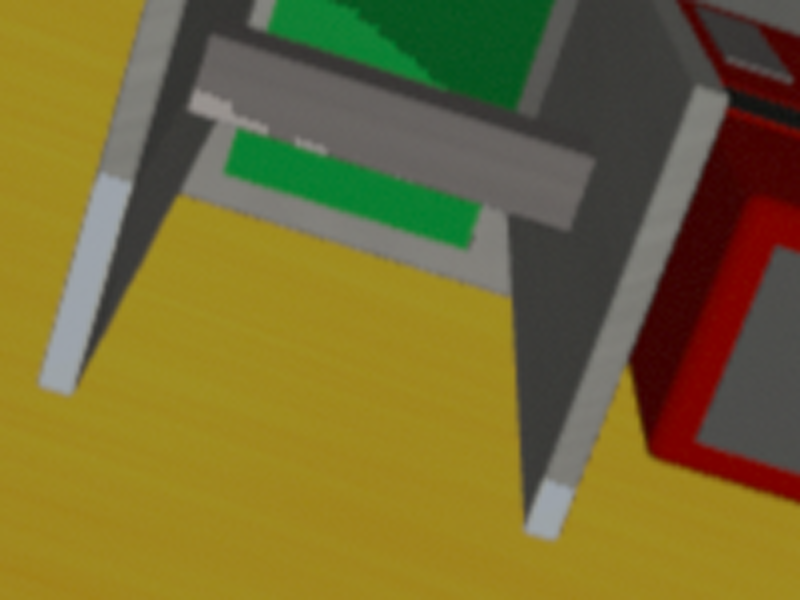

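View pics/w1c.png

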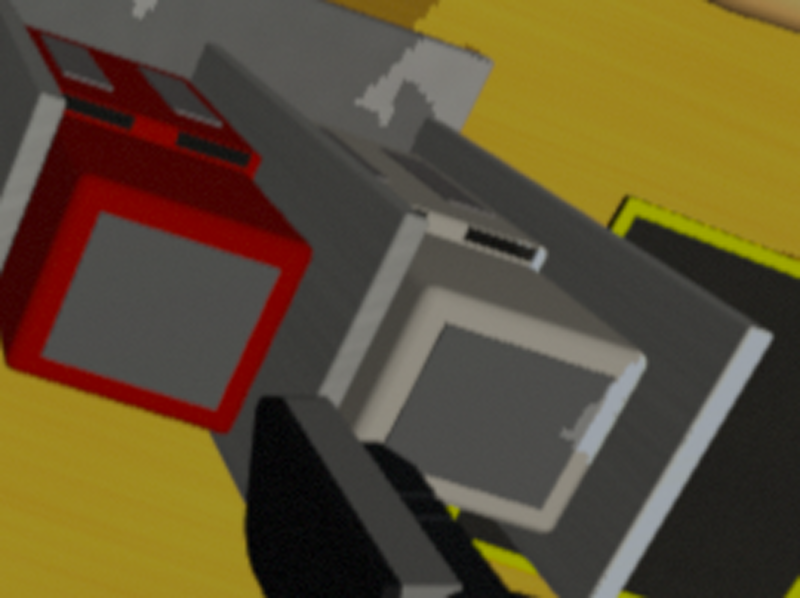

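```bash
cat > fit.py <<'E'
from h import *
from scipy.optimize import least_squares
def projk(p,X,k):
    q=proj(p,X); f=240/np.tan(np.radians(p['vfov'])/2)
    d=(q-[p['cx'],p['cy']])/f; r2=(d**2).sum(1,keepdims=True)
    return (d*(1+k*r2))*f+[p['cx'],p['cy']]
def fit(obs,x0,usek=True):
    # obs list of (p, pts Nx2, local Nx3)
    def res(q,kk=None):
        c,s=np.cos(q[2]),np.sin(q[2]); o=[]
        for i,(p,uv,L) in enumerate(obs):
            L=np.array(L,float); W=np.c_[q[0]+c*L[:,0]-s*L[:,1],q[1]+s*L[:,0]+c*L[:,1],L[:,2]]
            k=q[3+i] if usek else 0
            o.append((projk(p,W,k)-np.array(uv)).ravel())
        return np.concatenate(o)
    r=least_squares(res,list(x0)+([0]*len(obs) if usek else []),loss='soft_l1',x_scale=[1,1,.01]+([.01]*len(obs) if usek else []))
    return r.x, res(r.x).reshape(-1,2)
E
cat > st.py <<'E'
from fit import *
import pickle
ps=pickle.load(open('ps.pkl','rb')); w=pickle.load(open('w1.pkl','rb'))
wuv=[(255,168),(261.3,170.8),(220,287),(228.8,288.3),(383.8,212),(391.8,213.8),(341.3,322.5),(349.5,325),(623,291.4),(630.5,293),(282.5,112.5),(536,201),(263.3,198.8),(359.3,230),(257.5,217),(353,247.5)]
wl=[(-40,-126,182),(-40,-120,182),(40,-126,182),(40,-120,182),(-40,-44,182),(-40,-38,182),(40,-44,182),(40,-38,182),(-40,120,182),(-40,126,182),(-65,-135,10),(-65,135,10),(-8,-120,120),(-8,-44,120),(8,-120,120),(8,-44,120)]
S=[(28,152),(32,258),(228,118),(236,218),(420,86),(442,182),(605,52),(635,148),(708,490)]
sl=[(-40,-123,182),(40,-123,182),(-40,-41,182),(40,-41,182),(-40,41,182),(40,41,182),(-40,123,182),(40,123,182),(65,135,10)]
S=[(120+a/5,200+b/5) for a,b in S]
D=[(108,248),(245,284),(165,174),(300,207),(220,106),(350,137),(268,45),(393,75),(50,495),(250,560),(398,312)]
dl=[(40,123,182),(-40,123,182),(40,41,182),(-40,41,182),(40,-41,182),(-40,-41,182),(40,-123,182),(-40,-123,182),(65,135,10),(-65,135,10),(-65,-135,10)]
D=[(330+a*.7/3,120+b*.7/3) for a,b in D]
W=(w,wuv,wl);S=(ps['scene'],S,sl);D=(ps['side'],D,dl)
for n,o in dict(W=[W],S=[S],D=[D],all=[W,S,D]).items():
  for uk in (False,True):
    x,r=fit(o,(510,-272,.05),uk); print(n,x.round(3),np.degrees(x[2]).round(2),'rms',np.sqrt((r**2).mean()).round(2))
    b=x[:2]+np.array([[np.cos(x[2]),-np.sin(x[2])],[np.sin(x[2]),np.cos(x[2])]])@[0,-82]; print('  bay',b.round(1))
E
python3 st.py
```

```text
W [ 5.13665e+02 -2.76847e+02  4.40000e-02] 2.52 rms 1.02
  bay [ 517.3 -358.8]
W [ 5.13574e+02 -2.76675e+02  4.40000e-02 -1.40000e-02] 2.54 rms 0.87
  bay [ 517.2 -358.6]
S [ 5.18454e+02 -2.75264e+02  4.30000e-02] 2.46 rms 0.38
  bay [ 522.  -357.2]
S [ 5.18391e+02 -2.75997e+02  4.30000e-02 -3.40000e-02] 2.47 rms 0.32
  bay [ 521.9 -357.9]
D [ 5.09285e+02 -2.73097e+02  4.70000e-02] 2.71 rms 0.5
  bay [ 513.2 -355. ]
D [ 5.09232e+02 -2.73619e+02  4.70000e-02 -3.00000e-02] 2.67 rms 0.49
  bay [ 513.  -355.5]
all [ 5.13535e+02 -2.76702e+02  4.40000e-02] 2.55 rms 1.13
  bay [ 517.2 -358.6]
all [ 5.13457e+02 -2.76644e+02  4.50000e-02 -1.50000e-02 -5.00000e-02
 -4.70000e-02] 2.56 rms 1.02
  bay [ 517.1 -358.6]
```

play_rows:
  moves:
    - [[0.05,1,0],-0.25,-1]
    - [[0.05,1,0],-0.25,-1]
    - [[0.05,1,0],-0.25,-1]
    - [[0.05,1,0],-0.25,-1]
    - [[0.05,1,0],-0.25,-1]

```text
clock: 3.92
position: [512.4, -48.3, 464.9]
ee_rot: [-0.118, 0.993, 0.0, 0.0]
contact_force: [1.8, -0.4, -0.2]
gripper_width: 85.3
```

play_rows:
  moves:
    - [[0.06,1,0],0,-1]
    - [[0.06,1,0],0,-1]
    - [[0.06,1,0],0,-1]
    - [[0.06,1,0],0,-1]
    - [[0.06,1,0],0,-1]
    - [[0.06,1,0],0,-1]
    - [[0.06,1,0],0,-1]

```text
clock: 4.8
position: [530.5, 250.9, 464.8]
ee_rot: [-0.118, 0.993, -0.0, -0.0]
contact_force: [0.4, 0.0, -0.3]
gripper_width: 85.6
```

Run:
```python
from h import *
import pickle
p=shot('wrist','w2.png'); pickle.dump(p,open('w2.pkl','wb'))
for t in ['holster_mid','holster_grip','rack']:
  for d in arm.look_for(t,p)[:3]: print(t,np.round(d['centre'],0),round(d['conf'],2))
s=arm.read_state();print(s['position'],s['ee_rot'],s['clock'])
```

```text
holster_mid [526. 270. 152.] 0.57
holster_grip [524. 274. 152.] 0.96
rack [540. 268. 139.] 0.73
rack [535.   6.   4.] 0.65
[530.50429408 250.20481417 465.35698892] [-1.17075266e-01  9.93122929e-01  2.32076890e-04  4.19909423e-04] 5.0
```

View pics/w2.png

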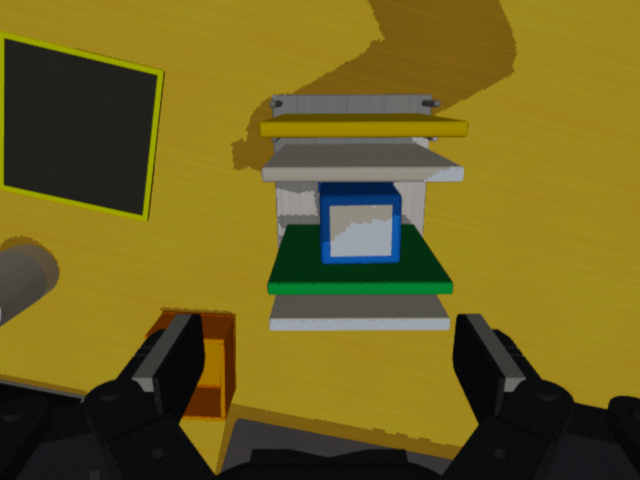

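Run:
```python
from h import *
import pickle
p=pickle.load(open('w2.pkl','rb'))
crop(p,250,160,480,332,'w2a.png')
```

```text
w2a.png 3.4782608695652173
```

View pics/w2a.png

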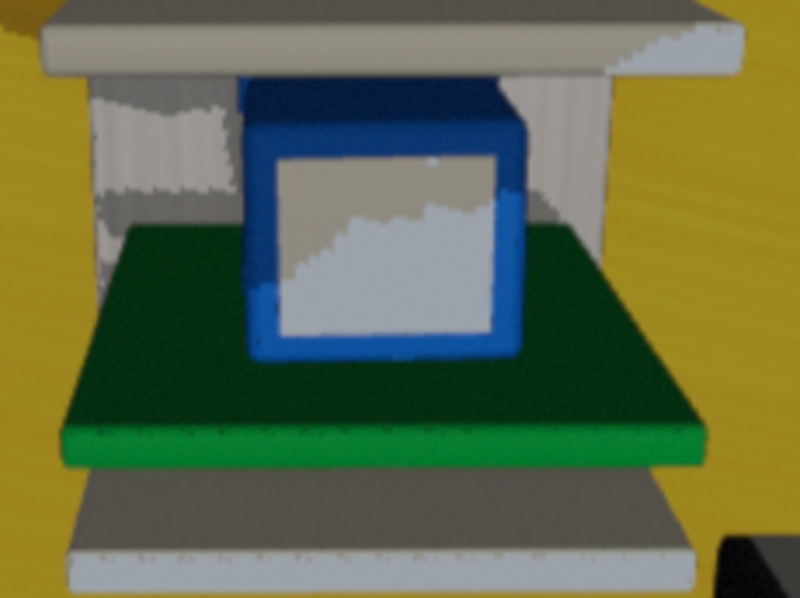

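Run:
```python
from fit import *
import pickle
w=pickle.load(open('w2.pkl','rb'));ps=pickle.load(open('ps.pkl','rb'))
uv=[(250+a*.2875,160+b*.2875) for a,b in [(246,122),(526,122),(521,358),(248,360)]]
L=[(-25,-28,152),(-25,28,152),(25,28,152),(25,-28,152)]
S=[(370+a/5,175+b/5) for a,b in [(232,162),(322,132),(385,178)]]; SL=[(-25,-28,152),(-25,28,152),(25,28,152)]
D=[(190+a*.7/3,265+b*.7/3) for a,b in [(193,237),(245,145),(348,165),(302,262)]]; DL=[(25,28,152),(25,-28,152),(-25,-28,152),(-25,28,152)]
for o in ([(w,uv,L)],[(w,uv,L),(ps['scene'],S,SL),(ps['side'],D,DL)]):
  x,r=fit(o,(532,274,.24),False); print(x.round(3),np.degrees(x[2]).round(2),r.round(1).tolist())
q=arm.read_state()['ee_rot']; print(R.from_quat(q).apply([[0,1,0],[0,0,1]]), np.degrees(np.arctan2(*R.from_quat(q).apply([0,1,0])[[1,0]])))
```

```text
[5.34500e+02 2.73616e+02 2.43000e-01] 13.92 [[-1.2, -0.5], [2.4, -1.1], [0.5, 1.0], [-0.8, 1.0]]
[5.34263e+02 2.73701e+02 2.40000e-01] 13.76 [[-0.9, -0.9], [2.7, -1.3], [0.6, 0.9], [-0.7, 0.6], [-1.8, -1.4], [-0.3, -1.6], [0.6, -1.0], [-2.3, -0.4], [-2.3, -2.1], [-0.0, -1.2], [-0.3, -0.1]]
[[-2.32540457e-01  9.72586657e-01  3.62639746e-04]
 [ 7.79702424e-04  5.59283775e-04 -9.99999540e-01]] 103.44668624478247
```

play_rows:
  moves:
    - [[0.013,0.078,0],0.01,-1]
    - [[0.013,0.078,-0.15],0.01,-1]
    - [[0.013,0.078,-0.3],0.01,-1]
    - [[0.013,0.078,-0.42],0.01,-1]
    - [[0.013,0.078,-0.52],0.01,-1]
    - [[0.013,0.078,-0.58],0.01,-1]
    - [[0.013,0.078,-0.615],0.01,-1]
    - [[0.013,0.078,-0.615],0.01,-1]

```text
clock: 6.0
position: [534.5, 273.9, 280.4]
ee_rot: [-0.12, 0.993, -0.0, 0.0]
contact_force: [-0.3, 0.2, 0.3]
gripper_width: 85.6
```

Run:
```python
from h import *
p=shot('wrist','w3.png'); p=arm.get_image('side'); crop(p,190,200,350,400,'d3.png')
```

```text
d3.png 3.0
```

View pics/w3.png

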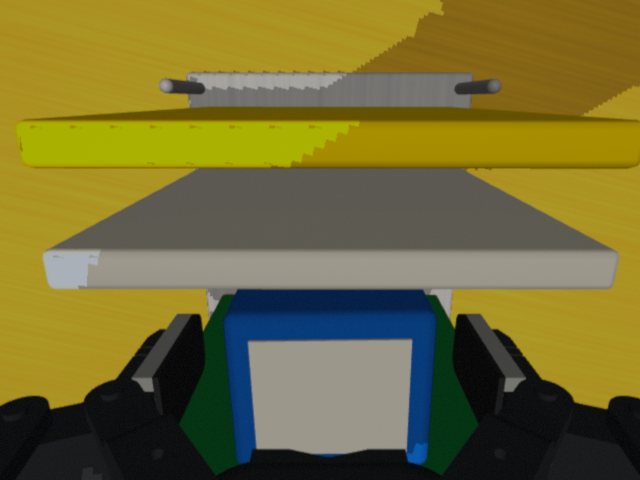

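View pics/d3.png

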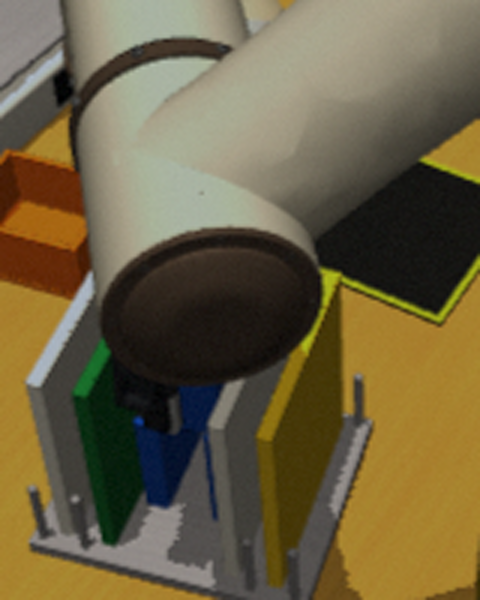

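play_rows:
  moves:
    - [[0,0,0],0,1]
    - [[0,0,0],0,1]
    - [[0,0,0],0,1]
    - [[0,0,0],0,1]
    - [[0,0,0],0,1]
    - [[0,0,0],0,1]
    - [[0,0,0],0,1]
    - [[0,0,0],0,1]

```text
clock: 7.1
position: [535.2, 274.3, 282.9]
ee_rot: [-0.12, 0.993, 0.001, 0.002]
contact_force: [-0.0, 0.4, 5.6]
gripper_width: 55.1
```

play_rows:
  moves:
    - [[0,0,0.04],0,1]
    - [[0,0,0.1],0,1]
    - [[0,0,0.2],0,1]
    - [[0,0,0.32],0,1]
    - [[0,0,0.45],0,1]
    - [[0,0,0.58],0,1]
    - [[0,0,0.6],0,1]
    - [[0,0,0.6],0,1]

```text
clock: 8.1
position: [534.7, 274.1, 461.1]
ee_rot: [-0.12, 0.993, 0.001, 0.001]
contact_force: [-0.5, -1.4, -4.0]
gripper_width: 55.3
```

Run:
```python
from h import *
p=shot('side','d4.png');shot('wrist','w4.png')
```

```text
(no output)
```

View pics/d4.png

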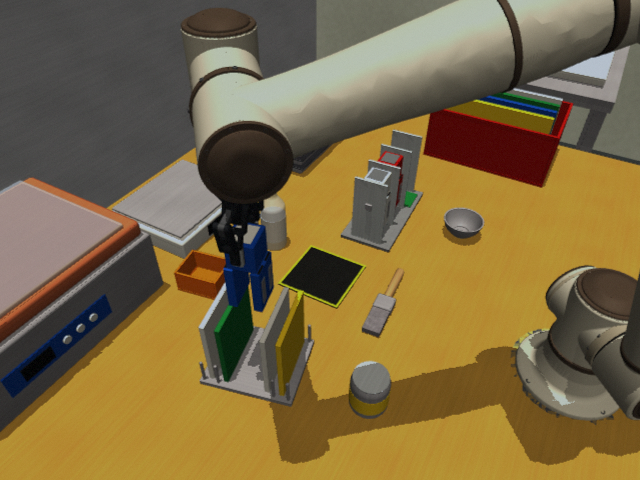

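View pics/w4.png

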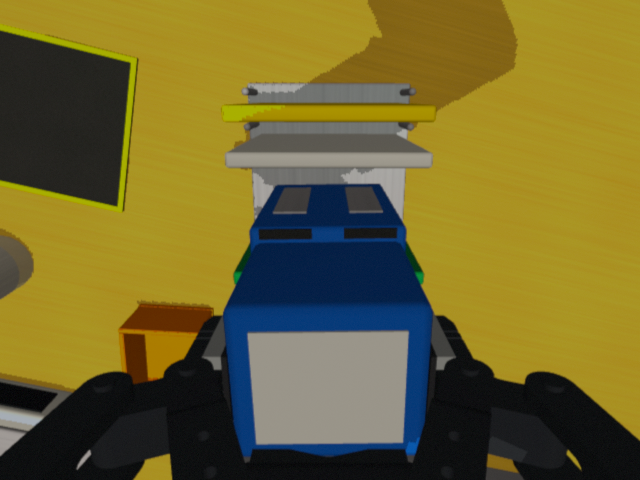

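play_rows:
  moves:
    - [[0.018,-0.15,0],0,1]
    - [[0.018,-0.35,0],-0.1,1]
    - [[0.018,-0.55,0],-0.2,1]
    - [[0.018,-0.75,0],-0.3,1]
    - [[0.018,-0.87,0],-0.38,1]
    - [[0.018,-0.914,-0.1],-0.38,1]
    - [[0.018,-0.914,-0.25],-0.38,1]
    - [[0.018,-0.914,-0.38],-0.38,1]
    - [[0.018,-0.914,-0.48],-0.38,1]
    - [[0.018,-0.914,-0.55],-0.38,1]
    - [[0.018,-0.914,-0.58],-0.38,1]
    - [[0.018,-0.914,-0.58],-0.38,1]

```text
clock: 9.7
position: [540.1, -0.0, 285.1]
ee_rot: [-0.021, 1.0, -0.0, -0.001]
contact_force: [0.2, -0.4, -3.0]
gripper_width: 55.5
```

Run:
```python
from h import *
p=arm.get_image('side'); crop(p,200,120,440,320,'d5.png')
p=arm.get_image('scene'); crop(p,220,140,420,340,'s5.png')
s=arm.read_state();print(s['position'],s['contact_force'],s['ee_rot'])
```

```text
d5.png 3.0
s5.png 3.0
[5.40567735e+02 8.22739140e-02 2.86668644e+02] [-0.05678206  1.36330766 -3.5306627 ] [-2.08383283e-02  9.99782702e-01  9.29652228e-05  5.51026644e-04]
```

View pics/d5.png

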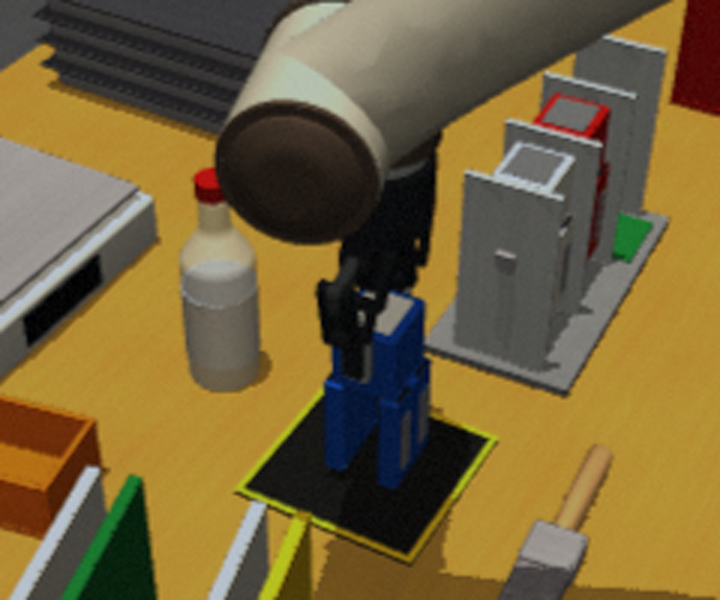

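View pics/s5.png

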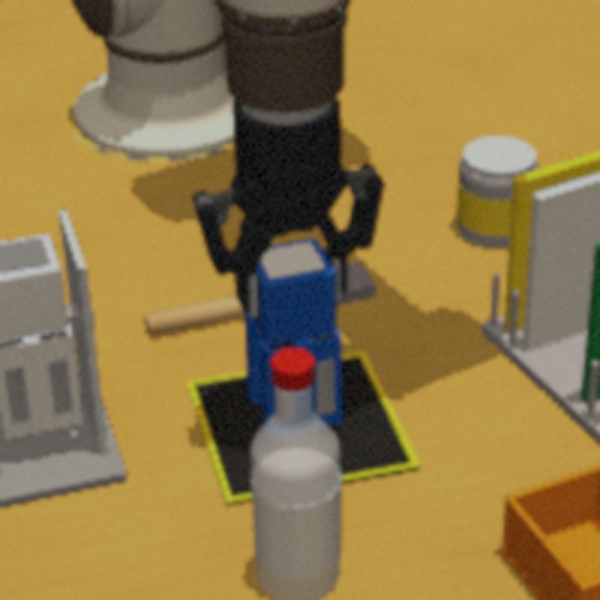

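play_rows:
  moves:
    - [[0,0,-0.01],0,1]
    - [[0,0,-0.018],0,1]
    - [[0,0,-0.025],0,1]
    - [[0,0,-0.03],0,1]
    - [[0,0,-0.03],0,1]

```text
clock: 10.42
position: [540.5, 0.1, 277.5]
ee_rot: [-0.021, 1.0, 0.0, 0.0]
contact_force: [-0.4, 0.3, -3.3]
gripper_width: 55.2
```

play_rows:
  moves:
    - [[0,0,-0.004],0,1]
    - [[0,0,-0.008],0,1]
    - [[0,0,-0.008],0,1]

```text
clock: 10.8
position: [540.5, 0.1, 275.1]
ee_rot: [-0.021, 1.0, 0.0, 0.0]
contact_force: [0.4, -0.3, -3.5]
gripper_width: 55.5
```

play_rows:
  moves:
    - [[0,0,-0.003],0,1]
    - [[0,0,-0.006],0,1]
    - [[0,0,-0.006],0,1]

```text
clock: 11.18
position: [540.6, 0.1, 275.0]
ee_rot: [-0.021, 1.0, -0.0, 0.001]
contact_force: [-2.9, 1.3, 7.0]
gripper_width: 55.0
```

play_rows:
  moves:
    - [[0,0,0],0,-0.2]
    - [[0,0,0],0,-0.5]
    - [[0,0,0],0,-1]
    - [[0,0,0],0,-1]
    - [[0,0,0],0,-1]
    - [[0,0,0],0,-1]

```text
clock: 11.92
position: [540.6, 0.1, 275.0]
ee_rot: [-0.021, 1.0, -0.0, 0.001]
contact_force: [-0.6, -0.0, 1.1]
gripper_width: 85.7
```

play_rows:
  moves:
    - [[0,0,0.1],0,-1]
    - [[0,0,0.25],0,-1]
    - [[0,0,0.4],0,-1]
    - [[0,0,0.5],0.1,-1]
    - [[0,0,0.5],0.5,-1]
    - [[0,0,0.5],0.85,-1]
    - [[0,0,0.5],0.85,-1]

```text
clock: 12.8
position: [540.5, 0.1, 425.0]
ee_rot: [-0.241, 0.971, 0.0, 0.001]
contact_force: [0.0, -0.1, 0.5]
gripper_width: 85.5
```

Run:
```python
from h import *
import pickle
ps={n:arm.get_image(n) for n in ['wrist','side','scene']}
pickle.dump(ps,open('w6.pkl','wb'))
p=ps['wrist'];cv2.imwrite('pics/w6.png',p['pixels'][:,:,::-1]); crop(ps['side'],200,120,440,320,'d6.png');crop(ps['scene'],220,140,420,340,'s6.png')
s=arm.read_state();print(s['position'],s['ee_rot'],s['joints'].round(2))
```

```text
d6.png 3.0
s6.png 3.0
[5.40627893e+02 1.02838239e-01 4.24815445e+02] [-2.40092577e-01  9.70749741e-01  9.08921904e-05  6.97587518e-04] [ 0.3   0.23 -0.17 -0.   -1.18 -1.39]
```

View pics/w6.png

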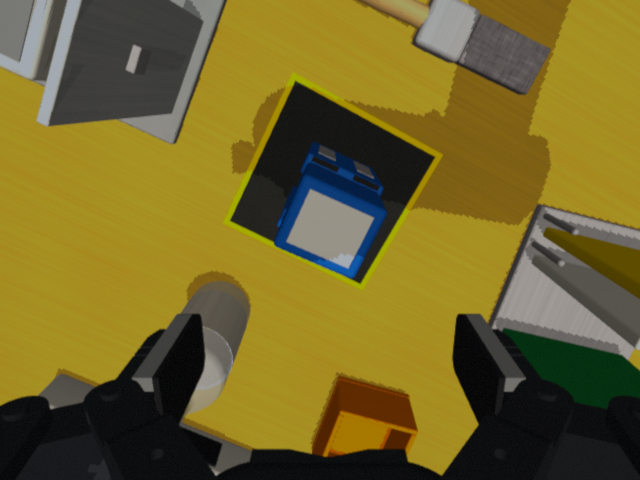

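View pics/d6.png

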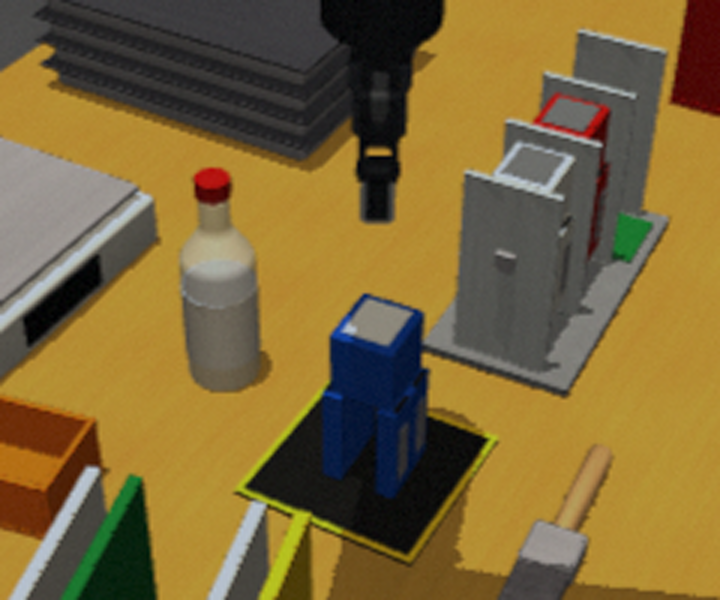

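View pics/s6.png

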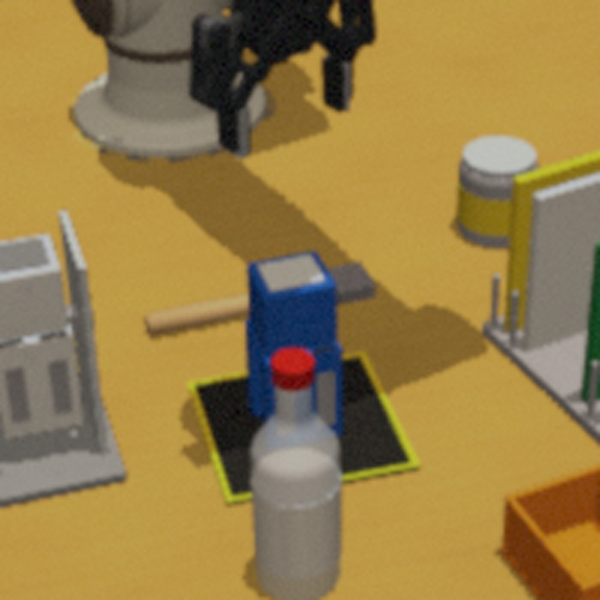

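Run:
```python
from h import *
import pickle
ps=pickle.load(open('w6.pkl','rb'));p=ps['wrist']
crop(p,250,120,410,240+60,'w6a.png')
q=arm.read_state()['ee_rot']; print(np.degrees(np.arctan2(*R.from_quat(q).apply([0,1,0])[[1,0]])))
```

```text
w6a.png 3.3333333333333335
117.78400940889163
```

View pics/w6a.png

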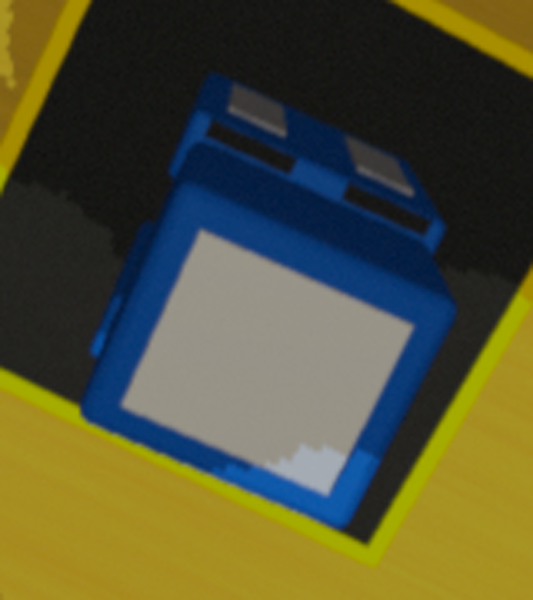

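Run:
```python
from fit import *
import pickle
p=pickle.load(open('w6.pkl','rb'))['wrist']
c=lambda l:[(250+a*.3,120+b*.3) for a,b in l]
uv=c([(185,180),(455,308),(345,528),(83,412)])
L=[(-25,-28,144),(-25,28,144),(25,28,144),(25,-28,144)]
x,r=fit([(p,uv,L)],(540,0,.04),False); print(x.round(3),np.degrees(x[2]).round(2),r.round(1).tolist())
q=[onz(p,u,v,144) for u,v in c([(201,229),(414,325),(328,496),(120,408)])]; print(np.mean(q,0),[np.degrees(np.arctan2(*(b-a)[[1,0]])).round(1) for a,b in [(q[0],q[1]),(q[3],q[2]),(q[0],q[3]),(q[1],q[2])]])
```

```text
[ 5.39338e+02 -4.90000e-01  4.20000e-02] 2.43 [[-0.0, -2.3], [4.2, -0.7], [-0.0, 2.7], [-3.2, 1.4]]
[ 5.40319949e+02 -4.13359815e-01  1.44000000e+02] [np.float64(93.1), np.float64(93.5), np.float64(3.2), np.float64(3.5)]
```

play_rows:
  moves:
    - [[0,0,0],0.36,-1]
    - [[0,0,0],0.7,-1]
    - [[0,0,0],1,-1]
    - [[0,0,0],1,-1]

```text
clock: 13.45
position: [540.6, 0.1, 424.7]
ee_rot: [-0.482, 0.876, 0.0, 0.001]
contact_force: [-0.1, 0.2, -0.3]
gripper_width: 85.3
```

play_rows:
  moves:
    - [[0,0,0],0.36,-1]
    - [[0,0,0],0.7,-1]
    - [[0,0,0],1,-1]
    - [[0,0,0],1,-1]
    - [[0,0,0],1,-1]

```text
clock: 14.08
position: [540.7, 0.1, 424.7]
ee_rot: [-0.691, 0.723, 0.0, 0.0]
contact_force: [0.1, 0.5, 0.4]
gripper_width: 85.5
```

Run:
```python
from h import *
s=arm.read_state();print(s['position'],np.degrees(np.arctan2(*R.from_quat(s['ee_rot']).apply([0,1,0])[[1,0]])))
```

```text
[5.40653724e+02 1.18857172e-01 4.24661504e+02] 177.3925451770955
```

Turn 5.2° more, then descend to TCP z 277.

play_rows:
  moves:
    - [[0,0,0],0.18,-1]
    - [[0,0,-0.15],0.18,-1]
    - [[0,0,-0.28],0.18,-1]
    - [[0,0,-0.38],0.18,-1]
    - [[0,0,-0.45],0.18,-1]
    - [[0,0,-0.49],0.18,-1]
    - [[0,0,-0.49],0.18,-1]

```text
clock: 14.95
position: [540.7, 0.1, 277.2]
ee_rot: [0.724, -0.69, -0.001, 0.0]
contact_force: [0.2, 0.3, 0.2]
gripper_width: 85.5
```

Run:
```python
from h import *
p=shot('wrist','w7.png')
s=arm.read_state();print(s['position'],s['contact_force'],np.degrees(np.arctan2(*R.from_quat(s['ee_rot']).apply([0,1,0])[[1,0]])))
```

```text
[5.40960020e+02 1.59462057e-01 2.77970819e+02] [ 1.03368432 -0.45425521  0.13851014] -177.2442464578291
```

View pics/w7.png

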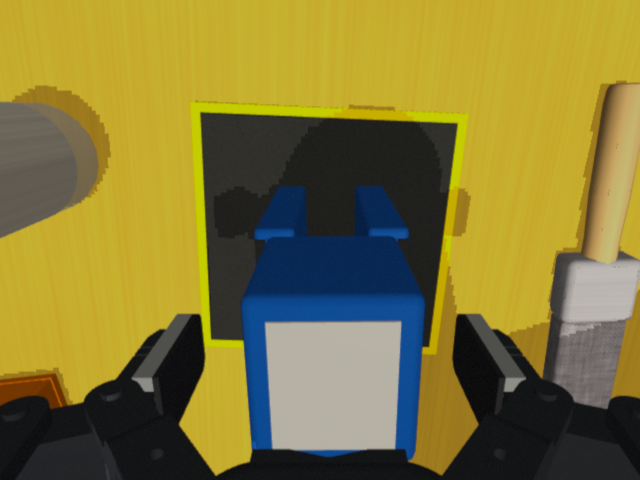

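play_rows:
  moves:
    - [[-0.004,0,0],0,-1]
    - [[-0.004,0,0],0,0]
    - [[-0.004,0,0],0,1]
    - [[-0.004,0,0],0,1]
    - [[-0.004,0,0],0,1]
    - [[-0.004,0,0],0,1]
    - [[-0.004,0,0],0,1]
    - [[-0.004,0,0],0,1]
    - [[-0.004,0,0],0,1]

```text
clock: 16.12
position: [539.9, 0.1, 278.7]
ee_rot: [0.724, -0.69, 0.0, -0.001]
contact_force: [-1.7, 0.1, 5.4]
gripper_width: 49.5
```

play_rows:
  moves:
    - [[0,0,0.04],0,1]
    - [[0,0,0.1],0,1]
    - [[0,0,0.2],0,1]
    - [[0,0,0.32],0,1]
    - [[0,0,0.45],0,1]
    - [[0,0,0.58],0,1]
    - [[0,0,0.68],0,1]
    - [[0,0,0.7],0,1]
    - [[0,0,0.7],0,1]

```text
clock: 17.25
position: [539.5, 0.2, 487.4]
ee_rot: [0.724, -0.69, -0.001, -0.0]
contact_force: [-0.3, -0.6, -4.3]
gripper_width: 49.3
```

Run:
```python
from h import *
p=shot('wrist','w8.png')
s=arm.read_state();print(s['position'],s['contact_force'],np.degrees(np.arctan2(*R.from_quat(s['ee_rot']).apply([0,1,0])[[1,0]])),s['joints'].round(2))
```

```text
[5.39509863e+02 2.02213034e-01 4.86738765e+02] [-0.75082071  0.27568418 -4.04035212] -177.24860161745445 [ 0.3   0.19 -0.06 -0.   -1.32 -0.25]
```

View pics/w8.png

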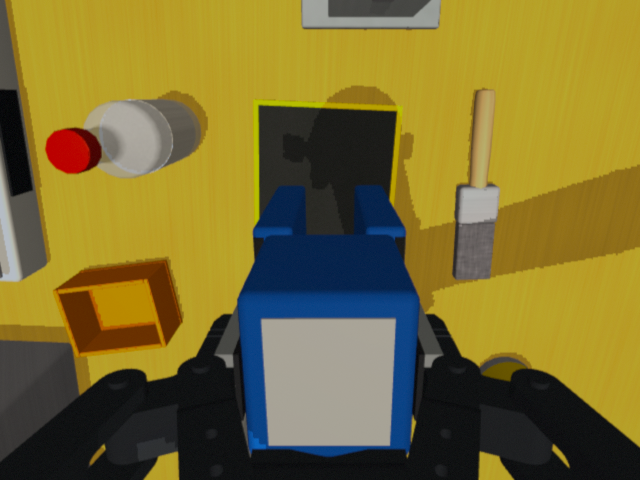

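play_rows:
  moves:
    - [[-0.01,-0.15,0],0,1]
    - [[-0.02,-0.35,0],0,1]
    - [[-0.04,-0.55,0],0,1]
    - [[-0.05,-0.75,0],0,1]
    - [[-0.06,-0.9,0],0,1]
    - [[-0.07,-1,0],0,1]
    - [[-0.07,-1,0],0,1]

```text
clock: 18.18
position: [518.2, -301.7, 483.8]
ee_rot: [0.723, -0.691, -0.004, 0.002]
contact_force: [0.7, 0.2, -3.9]
gripper_width: 49.4
```

play_rows:
  moves:
    - [[-0.004,-0.1,0],0,1]
    - [[-0.004,-0.18,0],0,1]
    - [[-0.004,-0.195,0],0,1]
    - [[-0.004,-0.195,0],0,1]
    - [[-0.004,-0.195,0],0,1]

```text
clock: 18.8
position: [517.2, -359.2, 483.6]
ee_rot: [0.723, -0.691, -0.004, 0.001]
contact_force: [0.5, 0.3, -3.7]
gripper_width: 49.3
```

Run:
```python
from h import *
import pickle
ps={n:arm.get_image(n) for n in ['wrist','side','scene']}
pickle.dump(ps,open('w9.pkl','wb'))
cv2.imwrite('pics/w9.png',ps['wrist']['pixels'][:,:,::-1]); crop(ps['side'],330,40,490,260,'d9.png');crop(ps['scene'],80,120,280,330,'s9.png')
s=arm.read_state();print(s['position'],s['contact_force'],np.degrees(np.arctan2(*R.from_quat(s['ee_rot']).apply([0,1,0])[[1,0]])),s['joints'].round(2))
```

```text
d9.png 2.727272727272727
s9.png 2.857142857142857
[ 517.11877168 -359.46407933  484.03701206] [ 0.01443967 -0.33075044 -2.91379395] -177.39553839605682 [-0.35  0.35  0.16 -0.   -1.38  0.4 ]
```

View pics/w9.png

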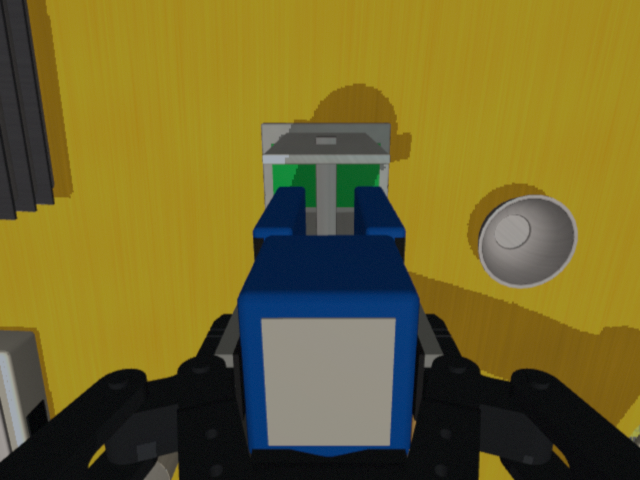

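View pics/d9.png

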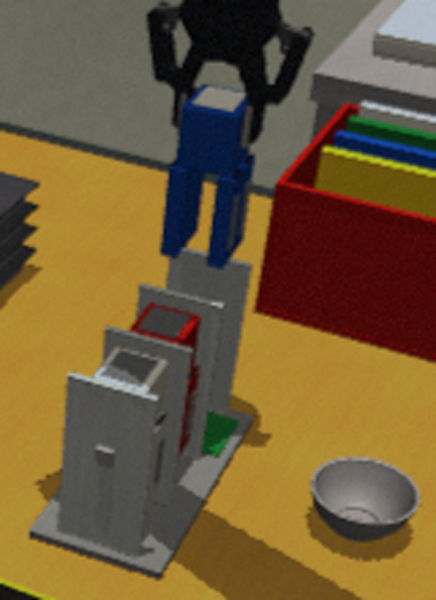

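View pics/s9.png

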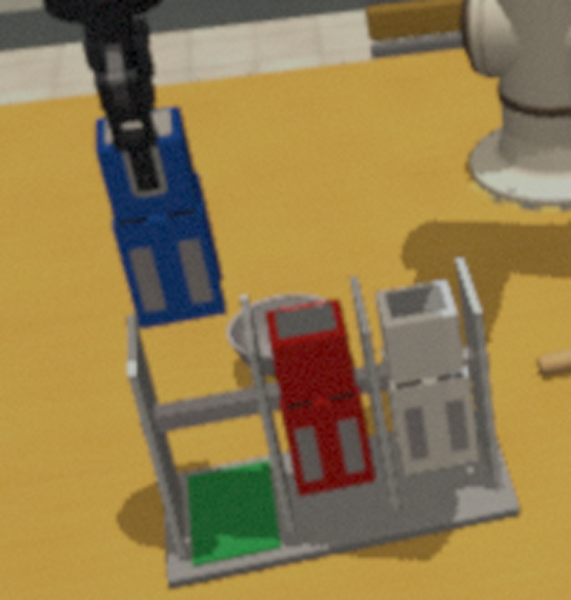

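Run:
```python
from h import *
import pickle
ps=pickle.load(open('w9.pkl','rb'));p=ps['wrist']
crop(p,235,110,425,250,'w9a.png'); print(p['xyz'],p['cx'])
for u,v,z in [(328,240,120),(328,200,120)]: print(onz(p,u,v,z))
```

```text
w9a.png 4.2105263157894735
[ 521.03625235 -437.4105705   452.39370033] 328.3396430381283
[ 514.15604825 -326.47065086  120.        ]
[ 515.66506028 -359.73880016  120.        ]
```

View pics/w9a.png

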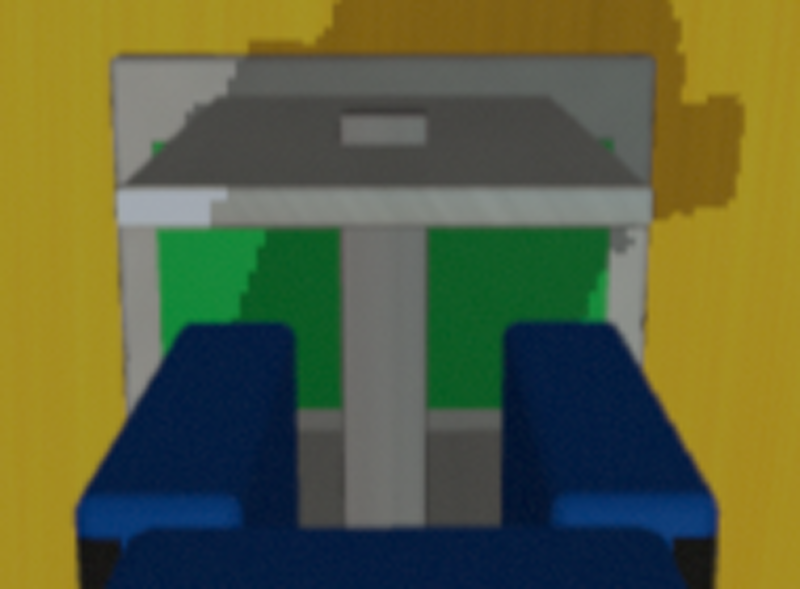

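Run:
```python
from h import *
import pickle
p=pickle.load(open('w9.pkl','rb'))['wrist']
t=np.radians(2.6)
for n,u,v,z in [('bar',326.4,165,120),('bar',326.6,233,120),('slot',329.9,188,209.3),('slot',234.9+0*u if 0 else (235+398/4.2105),233,209.3),('pock',235+(78+718)/2/4.2105,228,294),('divtop',235+(118+652)/2/4.21,110+205/4.21,182),('base',235+(112+655)/2/4.21,110+57/4.21,10)]:
    X=onz(p,u,v,z); l=(X-[517.2,-358.6,0]); print(n,X.round(1),'lateral',(l[0]*np.cos(t)+l[1]*np.sin(t)).round(1))
```

```text
bar [ 518.1 -387.2  120. ] lateral -0.4
bar [ 515.6 -332.4  120. ] lateral -0.5
slot [ 516.3 -387.7  209.3] lateral -2.2
slot [ 515.3 -360.7  209.3] lateral -2.0
pock [ 517.4 -389.4  294. ] lateral -1.2
divtop [ 518.8 -400.5  182. ] lateral -0.3
base [ 519.3 -411.8   10. ] lateral -0.3
```

play_rows:
  moves:
    - [[0.005,0.002,-0.04],0,1]
    - [[0.005,0.002,-0.09],0,1]
    - [[0.005,0.002,-0.14],0,1]
    - [[0.005,0.002,-0.18],0,1]
    - [[0.005,0.002,-0.22],0,1]
    - [[0.005,0.002,-0.25],0,1]
    - [[0.005,0.002,-0.27],0,1]
    - [[0.005,0.002,-0.27],0,1]

```text
clock: 19.95
position: [518.6, -358.9, 402.6]
ee_rot: [0.723, -0.691, -0.004, 0.002]
contact_force: [-0.3, 0.0, -3.9]
gripper_width: 49.3
```

Run:
```python
from h import *
import pickle
ps={n:arm.get_image(n) for n in ['wrist','side','scene']}
pickle.dump(ps,open('w10.pkl','wb'))
crop(ps['wrist'],200,100,460,290,'w10.png'); crop(ps['side'],350,80,450,220,'d10.png');crop(ps['scene'],100,160,220,320,'s10.png')
s=arm.read_state();print(s['position'],s['contact_force'],np.degrees(np.arctan2(*R.from_quat(s['ee_rot']).apply([0,1,0])[[1,0]])))
```

```text
w10.png 3.076923076923077
d10.png 4.285714285714286
s10.png 3.75
[ 518.72893728 -358.95083558  403.64142246] [-0.20979612 -0.76352599 -3.79837833] -177.3916614572751
```

View pics/w10.png

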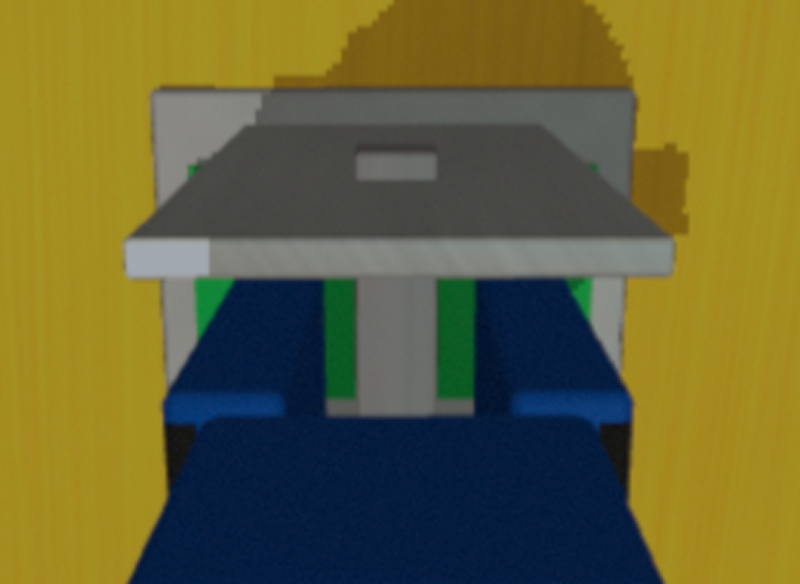

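View pics/d10.png

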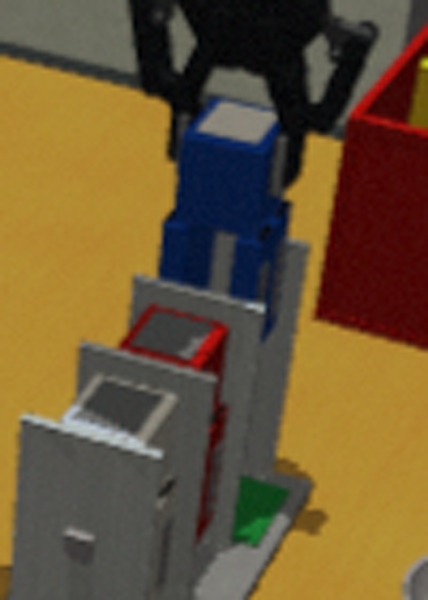

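View pics/s10.png

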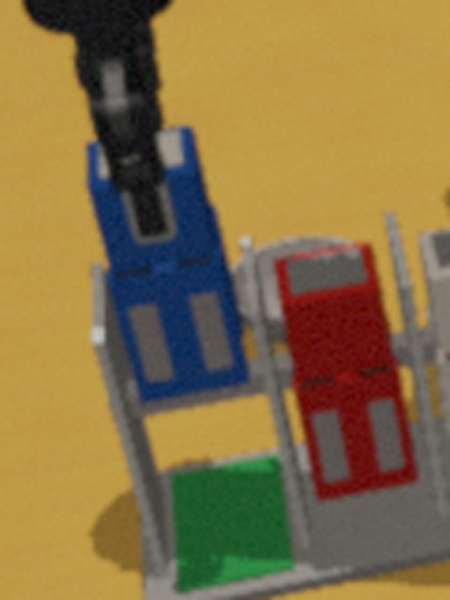

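Run:
```python
from h import *
import pickle
p=pickle.load(open('w10.pkl','rb'))['scene']
x,y,t=518.5,-275.5,np.radians(2.5)  # station per scene cam
for u,v in [(140,402),(247,383)]:
    X=onz(p,100+u/3.75,160+v/3.75,128.5); d=X[:2]-[x,y]; print(X.round(1), (d[0]*np.cos(t)+d[1]*np.sin(t)).round(1), (-d[0]*np.sin(t)+d[1]*np.cos(t)+82).round(1))
```

```text
[ 548.6 -385.2  128.5] 25.3 -28.9
[ 547.  -327.3  128.5] 26.2 29.0
```

play_rows:
  moves:
    - [[0.003,0,-0.03],0,1]
    - [[0.003,0,-0.07],0,1]
    - [[0.003,0,-0.11],0,1]
    - [[0.003,0,-0.15],0,1]
    - [[0.003,0,-0.19],0,1]
    - [[0.003,0,-0.23],0,1]
    - [[0.003,0,-0.26],0,1]
    - [[0.003,0,-0.275],0,1]
    - [[0.003,0,-0.275],0,1]

```text
clock: 21.22
position: [519.6, -359.0, 320.9]
ee_rot: [0.723, -0.691, -0.003, 0.001]
contact_force: [-0.1, 0.1, -3.7]
gripper_width: 49.3
```

Run:
```python
from h import *
p=arm.get_image('scene'); crop(p,100,160,220,320,'s11.png')
s=arm.read_state();print(s['position'],s['contact_force'])
```

```text
s11.png 3.75
[ 519.74402658 -359.0204292   321.36429036] [ 0.50788493 -0.49389512 -3.13105414]
```

View pics/s11.png

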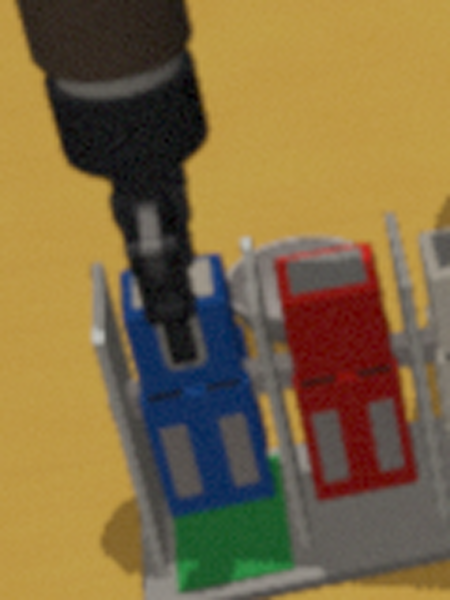

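No contact force; slow final lowering (about 11 mm to go).

play_rows:
  moves:
    - [[0,0,-0.008],0,1]
    - [[0,0,-0.015],0,1]
    - [[0,0,-0.021],0,1]
    - [[0,0,-0.026],0,1]
    - [[0,0,-0.03],0,1]
    - [[0,0,-0.03],0,1]

```text
clock: 22.02
position: [519.7, -359.0, 312.3]
ee_rot: [0.723, -0.691, -0.003, 0.001]
contact_force: [0.2, 0.8, -3.4]
gripper_width: 49.1
```

play_rows:
  moves:
    - [[0,0,-0.003],0,1]
    - [[0,0,-0.006],0,1]
    - [[0,0,-0.008],0,1]
    - [[0,0,-0.008],0,1]

```text
clock: 22.52
position: [519.7, -359.0, 309.9]
ee_rot: [0.723, -0.691, -0.003, 0.001]
contact_force: [1.5, 0.0, -4.2]
gripper_width: 49.3
```

play_rows:
  moves:
    - [[0,0,-0.003],0,1]
    - [[0,0,-0.006],0,1]
    - [[0,0,-0.006],0,1]

```text
clock: 22.9
position: [519.7, -358.9, 309.7]
ee_rot: [0.723, -0.691, -0.002, 0.001]
contact_force: [-1.6, 3.2, 5.6]
gripper_width: 49.5
```

play_rows:
  moves:
    - [[0,0,0],0,0.1]
    - [[0,0,0],0,-0.3]
    - [[0,0,0],0,-0.6]
    - [[0,0,0],0,-1]
    - [[0,0,0],0,-1]
    - [[0,0,0],0,-1]
    - [[0,0,0],0,-1]

```text
clock: 23.78
position: [519.7, -358.9, 309.7]
ee_rot: [0.723, -0.691, -0.002, 0.001]
contact_force: [-0.2, 0.2, 0.1]
gripper_width: 85.2
```

Run:
```python
from h import *
p=shot('wrist','w12.png')
p=arm.get_image('side'); crop(p,350,80,450,220,'d12.png')
s=arm.read_state();print(s['position'],s['contact_force'],s['gripper_width'])
```

```text
d12.png 4.285714285714286
[ 519.70095614 -358.90912766  309.71001207] [ 0.42277811  1.04114618 -0.06156852] 85.28315610054376
```

View pics/w12.png

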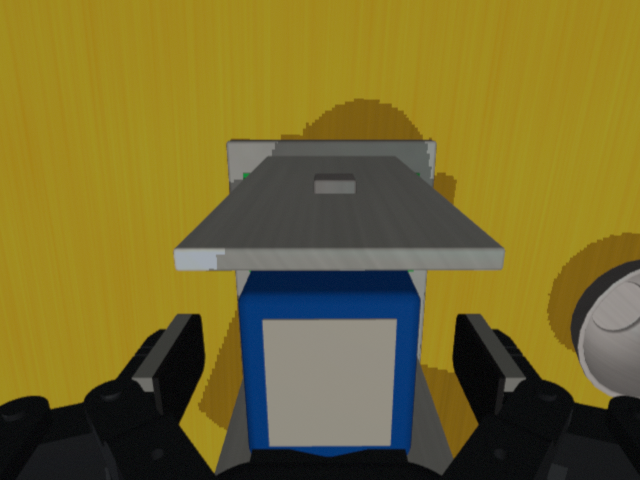

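View pics/d12.png

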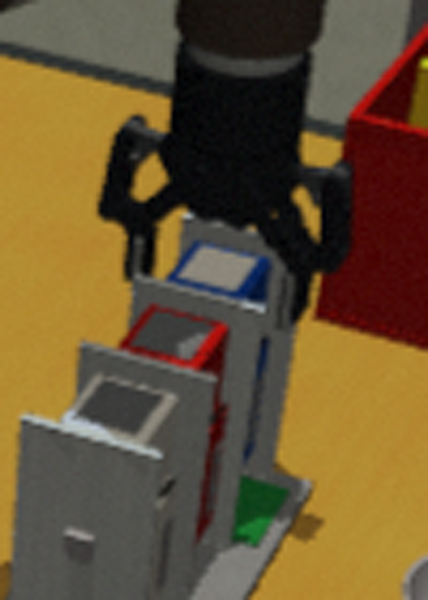

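play_rows:
  moves:
    - [[0,0,0.05],0,-1]
    - [[0,0,0.15],0,-1]
    - [[0,0,0.3],0,-1]
    - [[0,0,0.45],0,-1]
    - [[0,0,0.55],0,-1]
    - [[0,0,0.55],0,-1]
    - [[0,0,0.55],0,-1]

```text
clock: 24.75
position: [519.4, -358.7, 474.4]
ee_rot: [0.723, -0.691, -0.003, 0.001]
contact_force: [0.3, -0.5, -0.5]
gripper_width: 85.3
```

Run:
```python
from h import *
p=shot('wrist','w13.png'); crop(p,200,100,440,280,'w13a.png')
q=shot('scene','s13.png'); crop(q,110,200,270,320,'s13a.png')
d=shot('side','d13.png')
```

```text
w13a.png 3.3333333333333335
s13a.png 5.0
```

View pics/w13.png

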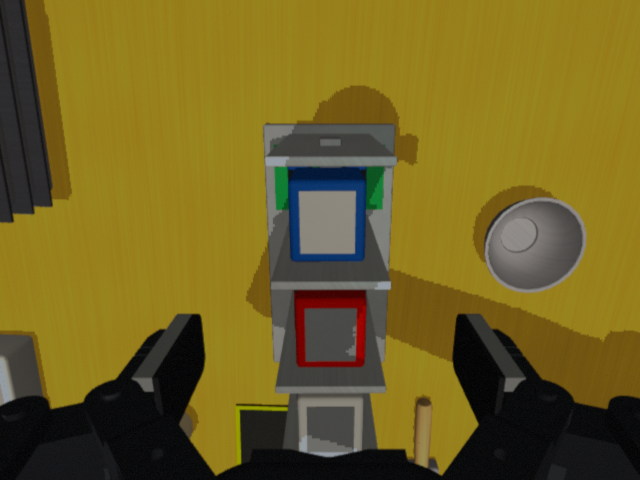

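View pics/s13a.png

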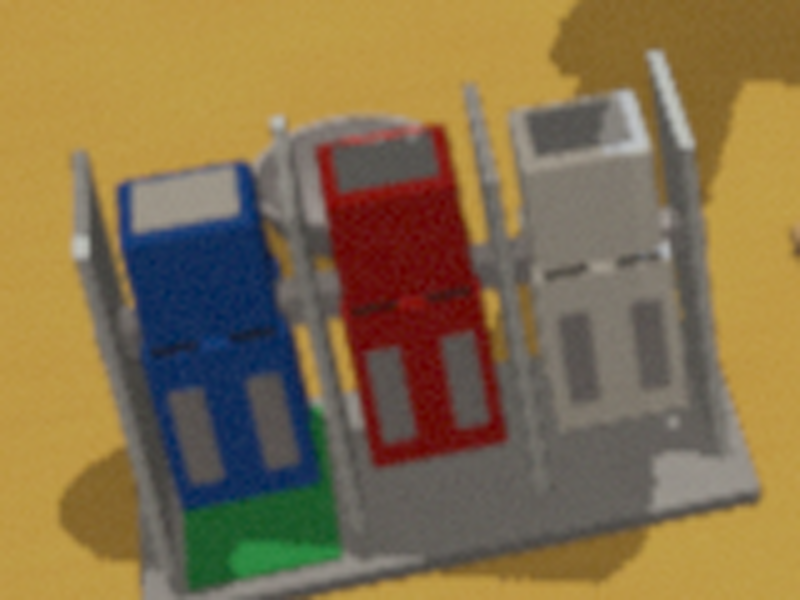

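View pics/d13.png

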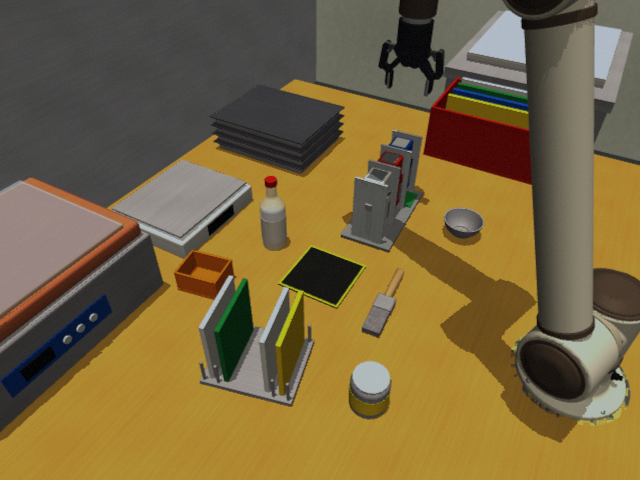

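Hung level with its neighbours, square, with other things unmoved. Handing in.

```bash
python3 -c "
from bench import arm
print(arm.job_done())"
```

```text
the job is handed in; nothing more can be done
None
```

The blue holster now hangs astride the bar in the bay with the green plate. I handed the job in at about 25 s on the robot's clock, out of the 58 s allowed.

**What I did:** I took the holster out of the rack gripping it along the slot. I stood it upright near the middle of the mat and let go. I then turned the gripper 90°, took it by its other two sides, and lowered it onto the bar.

**Last checks:**
- **Seating:** The holster met the bar at a TCP height of 309.7 mm, exactly where I had worked out it should. The wrist forces I read after each move stayed under about 8 N.
- **Final pictures:** It sits level with the red and white holsters and looks square to the bar. The gripper is open and well clear, and the other things look unmoved.

**Disagreements:**
- **Cameras:** The scene and side cameras differed by about 9 mm in x, so I relied mostly on the wrist camera.
- **Sideways position on the bar:** Before the last lowering, the scene camera put the holster about 4 mm further towards -x than expected, while the wrist camera said within 1 mm. After release, the wrist view suggests it sits about 2 mm off the bar's centre line. That is within the slot's 6 mm of play on each side.

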